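# Line up the calibration flasks by size

### The job

Get the calibration flasks ready for the spectrometer: stand the four white flasks upright on the four black pads of the tray, one in the middle of each pad, in order of size, with the smallest on the pad next to the glass beaker and the largest on the pad next to the white jar. Set each flask down rather than dropping it, do not tip any over, and leave the beaker and the jar where they are.

Things in the scene. Friction and masses are not known exactly. Their poses are not given: they have to be found in the camera images.
- flask_10: The smallest of four loose white plastic volumetric flasks of one shape: round bulb, thin neck, blue screw cap. 90 mm tall in all, bulb 30 mm across, neck 12 mm, cap 20 mm across and the top 20 mm tall: grip it by the cap from above. Stands upright on the bench at the start; origin at the centre of its flat underside, z up along the neck. Flasks weigh under 0.2 kg.
- flask_25: The second smallest of four loose white plastic volumetric flasks of one shape: round bulb, thin neck, blue screw cap. 110 mm tall in all, bulb 40 mm across, neck 12 mm, cap 22 mm across and the top 20 mm tall: grip it by the cap from above. Stands upright on the bench at the start; origin at the centre of its flat underside, z up along the neck. Flasks weigh under 0.2 kg.
- flask_50: The second largest of four loose white plastic volumetric flasks of one shape: round bulb, thin neck, blue screw cap. 140 mm tall in all, bulb 50 mm across, neck 14 mm, cap 24 mm across and the top 20 mm tall: grip it by the cap from above. Stands upright on the bench at the start; origin at the centre of its flat underside, z up along the neck. Flasks weigh under 0.2 kg.
- flask_100: The largest of four loose white plastic volumetric flasks of one shape: round bulb, thin neck, blue screw cap. 170 mm tall in all, bulb 60 mm across, neck 16 mm, cap 26 mm across and the top 20 mm tall: grip it by the cap from above. Stands upright on the bench at the start; origin at the centre of its flat underside, z up along the neck. Flasks weigh under 0.2 kg.
- pad1: Black round rubber pad, fixed, 64 mm across and 2 mm thick, one of four alike in a straight row (pad1, pad2, pad3, pad4 in that order) 85 mm apart, on a low fixed grey tray (90 x 500 x 6 mm). Origin at the centre of its underside, 6 mm above the bench; its top is 8 mm above the bench. x across the row, y along the row from pad1 towards pad4.
- pad2: Black round rubber pad, fixed, 64 mm across and 2 mm thick, one of four alike in a straight row (pad1, pad2, pad3, pad4 in that order) 85 mm apart, on a low fixed grey tray (90 x 500 x 6 mm). Origin at the centre of its underside, 6 mm above the bench; its top is 8 mm above the bench. x across the row, y along the row from pad1 towards pad4.
- pad3: Black round rubber pad, fixed, 64 mm across and 2 mm thick, one of four alike in a straight row (pad1, pad2, pad3, pad4 in that order) 85 mm apart, on a low fixed grey tray (90 x 500 x 6 mm). Origin at the centre of its underside, 6 mm above the bench; its top is 8 mm above the bench. x across the row, y along the row from pad1 towards pad4.
- pad4: Black round rubber pad, fixed, 64 mm across and 2 mm thick, one of four alike in a straight row (pad1, pad2, pad3, pad4 in that order) 85 mm apart, on a low fixed grey tray (90 x 500 x 6 mm). Origin at the centre of its underside, 6 mm above the bench; its top is 8 mm above the bench. x across the row, y along the row from pad1 towards pad4.
- beaker: Loose empty open clear-glass beaker, 60 mm across, 80 mm tall, standing on the tray about 90 mm beyond one end pad (pad1 or pad4, it varies). Origin at the centre of its underside. Leave it in place.
- jar: Loose squat white jar with a white lid, 58 mm across, 65 mm tall, standing on the tray about 90 mm beyond the other end pad. Origin at the centre of its underside. Leave it in place.
Not all that is in view belongs to the job. What is shaped like the flask_50 but orange, red or yellow is not meant.

How it is judged (in metres and radians):
At the end, for the whole second after the job is handed in: Going from the pad beside the beaker to the pad beside the jar: smallest, second smallest, second largest, largest flask, each centred on its pad within 15 mm, upright within 0.1 rad, resting on the pad and at rest; the beaker and the jar within 25 mm of where they started (((horizontal distance between beaker and pad1 below 0.15 m and horizontal distance between flask_10 and pad1 below 0.015 m and horizontal distance between flask_25 and pad2 below 0.015 m and horizontal distance between flask_50 and pad3 below 0.015 m and horizontal distance between flask_100 and pad4 below 0.015 m) or (horizontal distance between beaker and pad4 below 0.15 m and horizontal distance between flask_10 and pad4 below 0.015 m and horizontal distance between flask_25 and pad3 below 0.015 m and horizontal distance between flask_50 and pad2 below 0.015 m and horizontal distance between flask_100 and pad1 below 0.015 m)) and angle between each of flask_10, flask_25, flask_50, flask_100's own z axis and vertical below 0.1 rad and height (world z) of flask_10 between 0.004 and 0.014 m and linear speed of each of flask_10, flask_25, flask_50, flask_100 below 0.02 m/s and height (world z) of flask_25 between 0.004 and 0.014 m and height (world z) of flask_50 between 0.004 and 0.014 m and height (world z) of flask_100 between 0.004 and 0.014 m and distance of each of beaker, jar from where it was at the start of the episode below 0.025 m); the robot touches nothing.
It fails at once if a flask is tipped over (angle between any of flask_10, flask_25, flask_50, flask_100's own z axis and vertical above 0.6 rad).
It fails at once if a flask is dropped from a height instead of being set down ((height (world z) of flask_10 above 0.03 m and contact force between flask_10 and the fingers below 0.05 N and linear speed of flask_10 above 0.4 m/s) or (height (world z) of flask_25 above 0.03 m and contact force between flask_25 and the fingers below 0.05 N and linear speed of flask_25 above 0.4 m/s) or (height (world z) of flask_50 above 0.03 m and contact force between flask_50 and the fingers below 0.05 N and linear speed of flask_50 above 0.4 m/s) or (height (world z) of flask_100 above 0.03 m and contact force between flask_100 and the fingers below 0.05 N and linear speed of flask_100 above 0.4 m/s)).
It fails at once if the beaker or the jar is moved more than 25 mm (distance of any of beaker, jar from where it was at the start of the episode above 0.025 m).
It also fails if it takes over 106 s, if anything falls off the work surface, if the arm or the gripper's body presses on something with over 40 N, if the wrist force passes 120 N, or if a joint passes its speed limit or range.

### The arm

A 7-joint arm with a two-finger parallel gripper is mounted at the origin on the work surface. World frame = base frame: x ahead of the robot, y to its left, z up, the work surface at z = 0. Lengths are in mm, angles in rad, forces in N, time in s.
With the tool pointing down it reaches from about 350 to 900 mm from the base axis. Payload 19.9 kg.
Tool frame: the origin (TCP) lies at the very end of the fingers, on their centre line; the grasp point (between the pads) lies 19 mm behind it; z points along the fingers, y is the line along which they close (so a half turn about z gives the same grasp; the last joint's range is limited). The gripper opens to 85 mm and grips with 20 to 120 N. Pads are 22 mm wide; open, the fingers measure 114 mm over their backs; the gripper's body (76 mm by 85 mm) begins 54 mm behind the grasp point. The pads swing forward as they close: fully open they stand 13 mm farther back than shut.
Start: joints at [-1.333, 0.417, -0.01, 1.614, 0.005, 1.111, -0.053], TCP at [171.991, 600.85, 231.26] pointing down, gripper open.
Joint ranges: [-2.81, 2.81], [-0.39, 2.02], [-1.27, 1.25], [0.06, 2.57], [-1.19, 4.33], [0.19, 2], [-2.82, 2.82]. Speed limits (rad/s): [1.89, 1.89, 2.39, 2.39, 3.01, 3.01, 3.01].

### API

Orientations are given as a rotation vector (axis times angle).
In Python, from cell import bot, eyes, job gives the robot as it stands.
- The arm moves only by the shell command python3 -m creep 'ROWS' [FORCE]. ROWS is a JSON object of lists of equal length, an entry for each row: "translation": the shift along the tool's x, y, z in mm, a list of three; "rot": the turn, a rotation vector about the tool's x, y, z in degrees, a list of three; "gripper": the opening, from -1 (shut) to 1 (fully open). In form: {"translation": [[x, y, z], ...], "rot": [[wx, wy, wz], ...], "gripper": [gripper, ...]}. A call has 1 to 20 rows; each row is the pose to reach, as a shift and turn from the pose commanded when the call began, along the tool's axes at that moment; what a row does not reach only later rows make up. A row lasts 1/10 s, in which the tool goes at most 50 mm and 8.59 degrees, less where a joint would pass 70% of its speed; a pose out of reach is approached as far as the arm can. A call with a gripper value outside its range is refused whole. The fingers move at their own pace and stop on an object; FORCE is the grip in N (left out, the last holds). Time passes only in rows, so rows that repeat a pose let the fingers close. It gives the time, the measured TCP pose, the force, the opening and the grip force at its end, in the units of the state.
- bot.read_state(): the state, without advancing time (a new reading comes with each control period).
- eyes.grab_frame(name): name is "side" or "top" or "wrist"; returns a dict with "image" (384x512x3 uint8, blue, green, red), "depth" (384x512 float32, mm along the optical axis (not along the pixel's ray), 0 where there is no reading), "fx", "fy", "cx", "cy" (pixels), "xyz" and "rotation" of the camera in the world. Camera axes: x right, y down, z forward; pixel columns grow to the right and rows downward; lengths in mm; the calibration is good to about 2 mm. A picture is of the moment at which its call begins.
- job.finish_job(): hands the job in; it is judged then, once.
The state is a dict: "clock": time; "joints": joint angles; "joint_velocities": joint speeds; "joint_efforts": joint torques, N m; "position": TCP position; "tcp_rot": TCP orientation; "force": force on the tool from outside, world axes, zero at the start; "moment": the same for the moment, N m; "grip_width": finger opening in mm; "finger_force": force on a finger pad.
Only numpy, scipy, OpenCV 4.12 (cv2) and the standard library are available. Lean on these libraries where they do the work, as an engineer would, in place of code of your own. Each camera call takes 0.05 s, during which the arm holds its last target. There are 200 camera calls.

## Working session

There is one attempt and no reset: what is moved stays moved. The work goes in short steps, Python scripts to look and compute and a shell command to move; the robot and the scene stay as the last step left them, time stands still between calls to the robot, and variables do not carry over. Pictures are saved under pics/ and viewed, at most 14 in all, crops included, and the job is handed in when it is done.

```bash
mkdir -p pics
python3 - <<'E'
from cell import bot, eyes, job
import cv2,numpy as np
s=bot.read_state();print({k:np.round(v,3).tolist() for k,v in s.items()})
for n in("top","side"):
    f=eyes.grab_frame(n);cv2.imwrite(f"pics/{n}0.png",f["image"]);np.savez(f"{n}0.npz",**f)
    print(n,f["fx"],f["cx"],f["cy"],f["xyz"],np.round(f["rotation"],3).tolist(),(f["depth"]>0).mean())
E
```

```text
{'clock': 0.0, 'joints': [-1.333, 0.418, -0.01, 1.614, 0.005, 1.111, -0.053], 'joint_velocities': [-0.0, 0.002, 0.0, 0.0, 0.0, -0.0, 0.002], 'joint_efforts': [-0.001, -86.446, 0.678, -43.489, 0.019, 0.007, 0.0], 'position': [171.895, 600.52, 230.654], 'tcp_rot': [-0.436, -3.111, 0.002], 'force': [0.164, 0.362, -0.151], 'moment': [-0.022, -0.012, -0.005], 'finger_force': 0.0, 'grip_width': 85.335}
top 496.4820276154104 256.85065364663365 194.03180218275725 [ 394.7279759    26.47821772 1313.11663306] [-2.13, 2.186, -0.1] 0.9959513346354166
side 415.59061583085077 259.01738449913796 188.86069640120405 [ 189.6473627  -511.56490846  793.76516114] [-2.343, 0.638, -0.262] 0.9961395263671875
```

View pics/top0.png

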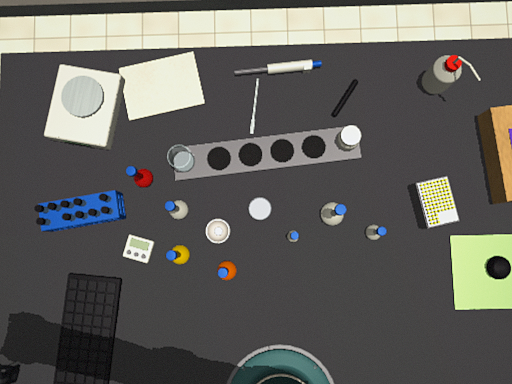

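View pics/side0.png

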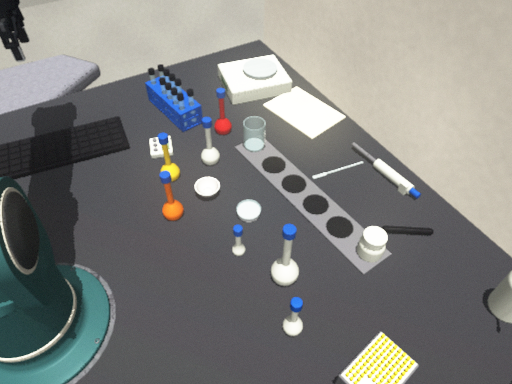

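Top view: beaker at (181,158), jar at (349,138), pads at (219,158), (250,154), (282,150) and (313,147).

Candidates for the white flasks, top view, by bulb:
- White: (178,208), (332,213), (293,237), (374,232)
- Not meant: red (144,178), yellow (180,255), orange (227,271), dishes (217,231) and (260,208), blue rack (80,210), blue-ended pen (318,64)

By size I expect 10 = (293,237), 25 = (374,232), 50 = (178,208), 100 = (332,213). I'll check this by cap height.

```bash
cat > h.py <<'E'
import cv2,numpy as np
from scipy.spatial.transform import Rotation as R
def rot(f):
    r=np.array(f["rotation"]);return r if r.ndim==2 else R.from_rotvec(r).as_matrix()
def ray(f,u,v,z):
    d=rot(f)@np.array([(u-f["cx"])/f["fx"],(v-f["cy"])/f["fy"],1]);c=np.array(f["xyz"]);return c+d*(z-c[2])/d[2]
def pt(f,u,v,d): return np.array(f["xyz"])+rot(f)@np.array([(u-f["cx"])/f["fx"]*d,(v-f["cy"])/f["fy"]*d,d])
def blobs(m,lo,hi):
    n,l,s,c=cv2.connectedComponentsWithStats(m.astype(np.uint8))
    return [(c[i],s[i,4],l==i) for i in range(1,n) if lo<=s[i,4]<=hi]
def blue(f):
    h=cv2.cvtColor(f["image"],cv2.COLOR_BGR2HSV);return (abs(h[...,0].astype(int)-110)<14)&(h[...,1]>150)&(h[...,2]>60)
def tri(fs,uv):
    A=np.zeros((3,3));b=np.zeros(3)
    for f,(u,v) in zip(fs,uv):
        d=ray(f,u,v,0)-f["xyz"];d/=np.linalg.norm(d);P=np.eye(3)-np.outer(d,d);A+=P;b+=P@f["xyz"]
    return np.linalg.solve(A,b)
E
python3 - <<'E'
from h import *
T={k:v for k,v in np.load("top0.npz").items()};S={k:v for k,v in np.load("side0.npz").items()}
for f,n in((T,"T"),(S,"S")):
    for c,a,m in blobs(blue(f),15,400):
        d=f["depth"][m];print(n,c.round(1),a,"top pt",pt(f,*c,np.median(d)).round(0))
# pads
g=cv2.cvtColor(T["image"],cv2.COLOR_BGR2GRAY)
roi=np.zeros_like(g);roi[135:175,205:328]=1
for c,a,m in blobs((g<28)&(roi>0),150,700): print("pad",c.round(1),a,ray(T,*c,8).round(1))
# heights above bench map near each candidate
v,u=np.mgrid[:384,:512];D=T["depth"]
P=np.array(T["xyz"])+np.stack([(u-T["cx"])/T["fx"]*D,(v-T["cy"])/T["fy"]*D,D],-1)@rot(T).T
for n,(a,b) in {"10":(293,237),"25":(378,232),"50":(174,206),"100":(336,211),"beaker":(181,158),"jar":(349,138)}.items():
    q=P[b-18:b+18,a-18:a+18].reshape(-1,3);z=np.percentile(q[:,2],99.7);w=q[q[:,2]>z-8];print(n,z.round(0),w.mean(0).round(0),len(w))
I=cv2.resize(T["image"][190:290,160:400],None,fx=3,fy=3);cv2.imwrite("pics/crop.png",I)
E
```

```text
T [316.5  63.5] 48 top pt [ 885. -124.   19.]
T [130.9 170.6] 85 top pt [587. 344. 139.]
T [169.4 205.5] 84 top pt [501. 252. 140.]
T [340.1 209. ] 98 top pt [ 479. -148.  170.]
T [381.3 230.7] 65 top pt [ 429. -254.  111.]
T [294.4 235.1] 48 top pt [424. -46.  89.]
T [170.9 254.9] 88 top pt [384. 249. 140.]
T [222.5 272.2] 76 top pt [341. 128. 140.]
S [220.2  90.3] 37 top pt [587. 343. 140.]
S [162.6 137.7] 85 top pt [383. 244. 136.]
S [164.3 175.9] 79 top pt [339. 124. 138.]
S [414.6 192.5] 58 top pt [ 883. -126.   19.]
S [237.3 229.8] 85 top pt [423. -49.  87.]
S [288.9 231.2] 177 top pt [ 478. -152.  167.]
S [296.  303.9] 154 top pt [ 428. -257.  107.]
10 1313.0 [ 395.   26. 1313.] 8
25 1313.0 [ 395.   26. 1313.] 7
50 143.0 [497. 247. 171.] 75
100 1313.0 [ 395.   26. 1313.] 5
beaker 1313.0 [ 395.   26. 1313.] 5
jar 78.0 [ 669. -193.   89.] 222
```

View pics/crop.png

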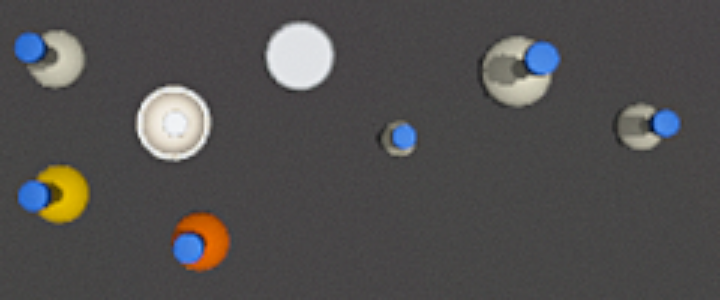

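Crop confirms it: cap heights are 89, 111, 140 and 170 mm at (294,235), (381,231), (169,205) and (340,209), all white bulbs. Next the pads and the route.

```bash
cat >> h.py <<'E'
def to(x,y,z):
    from cell import bot
    s=bot.read_state();M=R.from_rotvec(s["tcp_rot"])
    print("at",np.round(s["position"],1),"shift",M.inv().apply(np.array([x,y,z])-s["position"]).round(1))
E
python3 - <<'E'
from h import *
T={k:v for k,v in np.load("top0.npz").items()};S={k:v for k,v in np.load("side0.npz").items()}
for n,f,(a,b,c,d) in(("T",T,(135,175,205,328)),("S",S,(150,242,255,357))):
    g=cv2.cvtColor(f["image"],cv2.COLOR_BGR2GRAY)
    roi=np.zeros_like(g);roi[a:b,c:d]=1
    for c,a,m in blobs((g<38)&(roi>0),150,900): print(n,"pad",c.round(1),a,ray(f,*c,8).round(1))
print("caps top-view at own height", [ray(T,u,v,z).round(1).tolist() for u,v,z in((294.4,235.1,88),(381.3,230.7,108),(169.4,205.5,138),(340.1,209,168))])
from cell import bot
M=R.from_rotvec(bot.read_state()["tcp_rot"]);print(M.as_matrix().round(3))
W=R.from_matrix(np.diag([-1,1,-1.]));print("rot to aligned",(M.inv()*W).as_rotvec(degrees=True).round(2))
to(424,-46,230)
E
```

```text
T pad [313.3 146.2] 258 [ 661.1 -108.6    8. ]
T pad [281.9 150.1] 275 [652.8 -24.4   8. ]
T pad [250.3 153.9] 271 [644.9  60.    8. ]
T pad [219.1 158. ] 261 [636.  143.5   8. ]
caps top-view at own height [[424.1, -45.7, 88.0], [429.0, -254.1, 108.0], [500.7, 252.3, 138.0], [479.5, -148.2, 168.0]]
[[-0.961  0.275 -0.   ]
 [ 0.275  0.961 -0.001]
 [-0.    -0.001 -1.   ]]
rot to aligned [ -0.06  -0.   -15.97]
at [171.9 600.6 230.7] shift [-420.3 -552.2    1.4]
```

```bash
python3 -m creep '{"translation":[[-420,-552,0],[-420,-552,0],[-420,-552,0],[-420,-552,0],[-420,-552,0],[-420,-552,0],[-420,-552,0],[-420,-552,0],[-420,-552,0],[-420,-552,0],[-420,-552,0],[-420,-552,0],[-420,-552,0],[-420,-552,0],[-420,-552,0],[-420,-552,0],[-420,-552,0],[-420,-552,0],[-420,-552,0],[-420,-552,0]],"rot":[[0,0,-16],[0,0,-16],[0,0,-16],[0,0,-16],[0,0,-16],[0,0,-16],[0,0,-16],[0,0,-16],[0,0,-16],[0,0,-16],[0,0,-16],[0,0,-16],[0,0,-16],[0,0,-16],[0,0,-16],[0,0,-16],[0,0,-16],[0,0,-16],[0,0,-16],[0,0,-16]],"gripper":[0,0,0,0,0,0,0,0,0,0,0,0,0,0,0,0,0,0,0,0]}' 30
python3 - <<'E'
from h import *
from cell import eyes
to(424,-46,230)
f=eyes.grab_frame("wrist");cv2.imwrite("pics/w0.png",f["image"])
for c,a,m in blobs(blue(f),60,9000): print(c.round(1),a,ray(f,*c,88).round(1),pt(f,*c,np.median(f["depth"][m])).round(1))
E
```

```text
clock: 2.1
position: [423.8, -45.0, 231.4]
tcp_rot: [-0.002, 3.141, 0.0]
force: [-0.1, 0.9, -1.2]
grip_width: 42.6
finger_force: 0.0
at [423.8 -45.  231.4] shift [-0.2 -1.   1.4]
[492.6  80.5] 1193 [338.1 159.3  88. ] [338.5 123.8 137.5]
[257.9 172.2] 350 [421.  -43.9  88. ] [420.9 -43.9  88.4]
[ 29.7 182.9] 700 [ 432.2 -263.3   88. ] [ 426.1 -248.8  107. ]
[126.6 267. ] 1137 [ 525.6 -182.6   88. ] [ 474.3 -144.5  167. ]
```

View pics/w0.png

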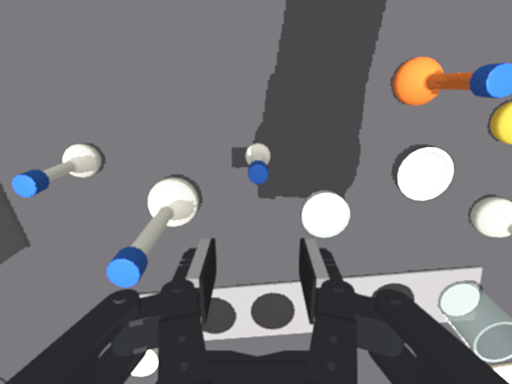

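The wrist view shows flask_10's cap at (258,172), between the fingers and clear of neighbours, so I'm descending.

```bash
python3 -m creep '{"translation":[[0,0,30],[1,0,60],[1,0,90],[1,0,120],[1,0,145],[1,0,160],[1,0,170],[1,0,170],[1,0,170],[1,0,170],[1,0,170],[1,0,170],[1,0,170],[1,0,170],[1,0,170]],"rot":[[0,0,0],[0,0,0],[0,0,0],[0,0,0],[0,0,0],[0,0,0],[0,0,0],[0,0,0],[0,0,0],[0,0,0],[0,0,0],[0,0,0],[0,0,0],[0,0,0],[0,0,0]],"gripper":[0,0,0,0,0,0,0,0,0,-1,-1,-1,-1,-1,-1]}' 30
python3 -c "
from h import *
to(636,143.5,70)"
```

```text
clock: 3.65
position: [423.5, -45.3, 62.0]
tcp_rot: [-0.001, 3.14, 0.0]
force: [0.1, 1.0, 7.5]
grip_width: 19.0
finger_force: 29.1
at [423.5 -45.3  62. ] shift [-212.6  188.6   -7.6]
```

```bash
python3 -m creep '{"translation":[[0,0,-10],[0,0,-30],[0,0,-50],[0,0,-60],[-15,13,-60],[-35,31,-60],[-55,49,-60],[-75,67,-60],[-95,84,-60],[-115,102,-60],[-135,120,-60],[-155,138,-60],[-175,156,-60],[-195,173,-60],[-208,184,-60],[-213,188,-60],[-213,188,-60],[-213,188,-45],[-213,188,-30],[-213,188,-20]],"rot":[[0,0,0],[0,0,0],[0,0,0],[0,0,0],[0,0,0],[0,0,0],[0,0,0],[0,0,0],[0,0,0],[0,0,0],[0,0,0],[0,0,0],[0,0,0],[0,0,0],[0,0,0],[0,0,0],[0,0,0],[0,0,0],[0,0,0],[0,0,0]],"gripper":[-1,-1,-1,-1,-1,-1,-1,-1,-1,-1,-1,-1,-1,-1,-1,-1,-1,-1,-1,-1]}' 30
python3 - <<'E'
from h import *
from cell import eyes
to(636,143.5,70)
f=eyes.grab_frame("top");cv2.imwrite("pics/t1.png",cv2.resize(f["image"][100:260,150:400],None,fx=3,fy=3))
f=eyes.grab_frame("side");cv2.imwrite("pics/s1.png",cv2.resize(f["image"][60:260,180:430],None,fx=3,fy=3))
E
```

```text
clock: 5.65
position: [634.6, 142.0, 79.3]
tcp_rot: [-0.0, -3.14, 0.001]
force: [-0.5, 0.3, -1.0]
grip_width: 19.1
finger_force: 29.4
at [634.6 142.   79.3] shift [-1.4  1.5  9.3]
```

View pics/s1.png

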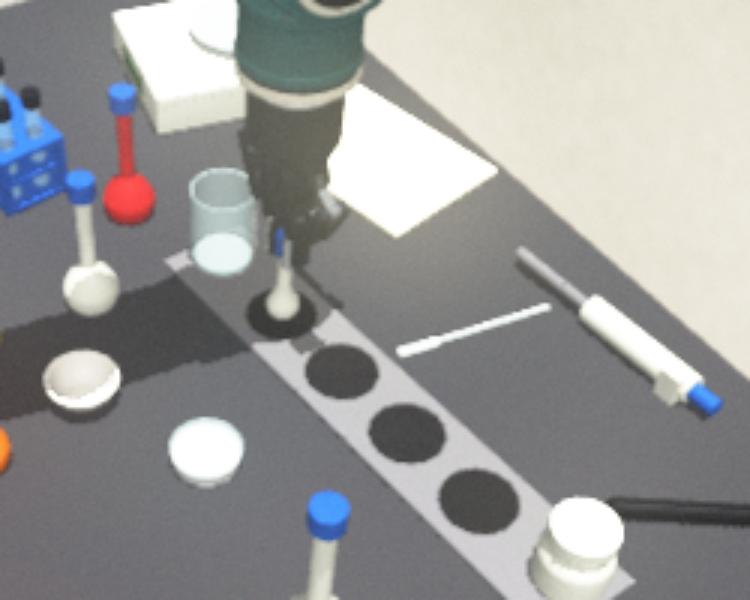

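Side view: flask_10 hangs upright over the end pad by the beaker (crop pixel 282,310), with the beaker untouched. Lowering.

```bash
python3 -m creep '{"translation":[[0,0,3],[0,0,6],[0,0,8],[0,0,9],[0,0,9],[0,0,9]],"rot":[[0,0,0],[0,0,0],[0,0,0],[0,0,0],[0,0,0],[0,0,0]],"gripper":[-1,-1,-1,-1,-1,-1]}' 30
python3 -c "
from h import *
to(636,143.5,70)"
```

```text
clock: 6.35
position: [635.9, 142.7, 72.5]
tcp_rot: [-0.001, 3.141, -0.0]
force: [-0.6, 0.5, -0.8]
grip_width: 19.3
finger_force: 29.4
at [635.9 142.7  72.5] shift [-0.1  0.8  2.5]
```

```bash
python3 -m creep '{"translation":[[0,0,2],[0,0,3],[0,0,3],[0,0,3],[0,0,3],[0,0,3],[0,0,3],[0,0,-5],[0,0,-25],[0,0,-60],[0,0,-100],[0,0,-140],[0,0,-140],[0,0,-140]],"rot":[[0,0,0],[0,0,0],[0,0,0],[0,0,0],[0,0,0],[0,0,0],[0,0,0],[0,0,0],[0,0,0],[0,0,0],[0,0,0],[0,0,0],[0,0,0],[0,0,0]],"gripper":[-1,-1,-1,0,0,0,0,0,0,0,0,0,0,0]}' 30
python3 -c "
from h import *
to(428,-252,140)
from cell import eyes
for n in ('top','side'):
  f=eyes.grab_frame(n);
  for c,a,m in blobs(blue(f),20,400): print(n,ray(f,*c,96).round(1),pt(f,*c,np.median(f['depth'][m])).round(0))
"
```

```text
clock: 7.75
position: [636.1, 142.8, 213.5]
tcp_rot: [-0.001, 3.14, 0.001]
force: [-0.5, 0.6, -1.1]
grip_width: 43.1
finger_force: 0.0
at [636.1 142.8 213.5] shift [ 208.4 -394.7   72.8]
top [ 855.8 -115.4   96. ] [ 885. -124.   20.]
top [594.2 356.1  96. ] [587. 344. 139.]
top [ 484.8 -159.2   96. ] [ 479. -148.  170.]
top [ 429.4 -257.1   96. ] [ 429. -254.  110.]
side [613.7 399.5  96. ] [587. 342. 140.]
side [394.7 290.2  96. ] [383. 244. 136.]
side [348.1 161.5  96. ] [339. 123. 136.]
side [ 814.1 -164.7   96. ] [ 884. -126.   17.]
side [ 510.1 -111.6   96. ] [ 478. -152.  166.]
side [ 432.2 -253.2   96. ] [ 428. -257.  107.]
```

```bash
python3 -m creep '{"translation":[[208,-396,0],[208,-396,0],[208,-396,0],[208,-396,0],[208,-396,0],[208,-396,0],[208,-396,0],[208,-396,0],[208,-396,0],[208,-396,0],[208,-396,0],[208,-396,0],[208,-396,20]],"rot":[[0,0,0],[0,0,0],[0,0,0],[0,0,0],[0,0,0],[0,0,0],[0,0,0],[0,0,0],[0,0,0],[0,0,0],[0,0,0],[0,0,0],[0,0,0]],"gripper":[0,0,0,0,0,0,0,0,0,0,0,0,0]}' 30
python3 -c "
from h import *
to(428,-253,81)
from cell import eyes
for n in ('top','side'):
  f=eyes.grab_frame(n);cv2.imwrite('pics/2'+n+'.png',f['image'])
  for c,a,m in blobs(blue(f),20,400): print(n,ray(f,*c,96).round(1),pt(f,*c,np.median(f['depth'][m])).round(0))
f=eyes.grab_frame('wrist')
for c,a,m in blobs(blue(f),60,9000): print('wrist',pt(f,*c,np.median(f['depth'][m])).round(1))
"
```

```text
clock: 9.15
position: [429.6, -252.7, 193.3]
tcp_rot: [-0.004, 3.139, -0.001]
force: [0.7, 0.0, -0.6]
grip_width: 42.8
finger_force: 0.0
at [ 429.6 -252.7  193.3] shift [  1.9  -0.2 112.3]
top [ 855.8 -115.4   96. ] [ 885. -124.   20.]
top [636.7 141.9  96. ] [636. 142.  97.]
top [594.1 356.1  96. ] [587. 344. 139.]
top [504.5 260.4  96. ] [501. 252. 140.]
top [ 484.7 -159.8   96. ] [ 479. -148.  170.]
top [383.4 257.4  96. ] [384. 249. 139.]
top [338.6 132.1  96. ] [341. 128. 139.]
side [394.3 293.1  96. ] [382. 245. 138.]
side [349.3 168.1  96. ] [339. 125. 140.]
side [ 813.8 -165.2   96. ] [ 884. -126.   17.]
side [ 431.8 -253.4   96. ] [ 428. -257.  106.]
wrist [ 425.6 -253.4  108.3]
wrist [ 469.7 -149.3  166.7]
```

View pics/2side.png

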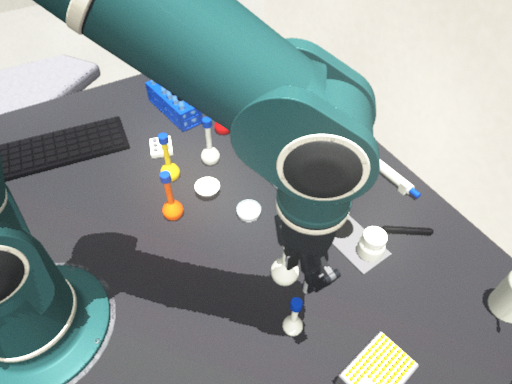

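Side view: flask_25 (cap 296,304) stands just below the gripper, and flask_10 has been placed at (636.5,142). Descending.

```bash
python3 -m creep '{"translation":[[1,0,25],[1,0,50],[1,0,75],[1,0,95],[1,0,107],[1,0,112],[1,0,112],[1,0,112],[1,0,112],[1,0,112],[1,0,112],[1,0,112],[1,0,112],[1,0,112]],"rot":[[0,0,0],[0,0,0],[0,0,0],[0,0,0],[0,0,0],[0,0,0],[0,0,0],[0,0,0],[0,0,0],[0,0,0],[0,0,0],[0,0,0],[0,0,0],[0,0,0]],"gripper":[0,0,0,0,0,0,0,0,-1,-1,-1,-1,-1,-1]}' 30
python3 -c "
from h import *
to(645,60,89)"
```

```text
clock: 10.7
position: [427.5, -253.7, 81.1]
tcp_rot: [-0.001, 3.14, -0.001]
force: [-0.2, 0.1, 7.1]
grip_width: 20.9
finger_force: 29.2
at [ 427.5 -253.7   81.1] shift [-217.6  313.6   -7.8]
```

```bash
python3 -m creep '{"translation":[[0,0,-10],[0,0,-35],[0,0,-65],[0,0,-95],[0,0,-125],[0,0,-155],[0,0,-180],[0,0,-195],[0,0,-200],[-10,14,-200],[-25,36,-200],[-43,62,-200],[-61,88,-200],[-79,114,-200],[-97,140,-200],[-115,166,-200],[-133,192,-200],[-151,218,-200],[-169,244,-200],[-187,270,-200]],"rot":[[0,0,0],[0,0,0],[0,0,0],[0,0,0],[0,0,0],[0,0,0],[0,0,0],[0,0,0],[0,0,0],[0,0,0],[0,0,0],[0,0,0],[0,0,0],[0,0,0],[0,0,0],[0,0,0],[0,0,0],[0,0,0],[0,0,0],[0,0,0]],"gripper":[-1,-1,-1,-1,-1,-1,-1,-1,-1,-1,-1,-1,-1,-1,-1,-1,-1,-1,-1,-1]}' 30
python3 -c "
from h import *
to(645,60,89)"
```

```text
clock: 12.7
position: [614.1, 17.7, 279.9]
tcp_rot: [0.0, -3.141, 0.001]
force: [-0.6, -0.4, 0.4]
grip_width: 21.7
finger_force: 29.4
at [614.1  17.7 279.9] shift [-31.1  42.3 190.8]
```

```bash
python3 -m creep '{"translation":[[-14,20,10],[-24,35,30],[-30,43,55],[-30,43,85],[-30,43,115],[-30,43,140],[-30,43,160],[-30,43,173],[-30,43,180],[-30,43,180],[-30,43,180]],"rot":[[0,0,0],[0,0,0],[0,0,0],[0,0,0],[0,0,0],[0,0,0],[0,0,0],[0,0,0],[0,0,0],[0,0,0],[0,0,0]],"gripper":[-1,-1,-1,-1,-1,-1,-1,-1,-1,-1,-1]}' 30
python3 -c "
from h import *
to(645,60,89)
from cell import eyes
f=eyes.grab_frame('side');cv2.imwrite('pics/s3.png',cv2.resize(f['image'][60:260,180:430],None,fx=3,fy=3))"
```

```text
clock: 13.8
position: [644.2, 59.6, 101.1]
tcp_rot: [-0.001, 3.141, -0.0]
force: [-0.0, 0.5, 0.3]
grip_width: 20.9
finger_force: 29.4
at [644.2  59.6 101.1] shift [-0.8  0.4 12.1]
```

View pics/s3.png

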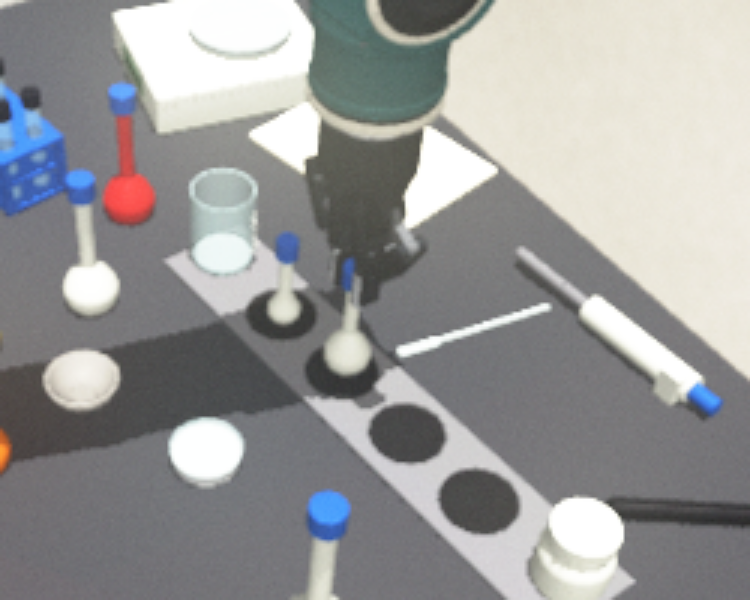

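Flask_10 stands on its pad (crop 283,310) and flask_25 hangs over the next pad (345,365). Setting it down.

```bash
python3 -m creep '{"translation":[[0,0,4],[0,0,8],[0,0,10],[0,0,12],[0,0,12],[0,0,12],[0,0,12],[0,0,12],[0,0,12],[0,0,12],[0,0,5],[0,0,-15],[0,0,-50],[0,0,-90],[0,0,-110],[0,0,-110]],"rot":[[0,0,0],[0,0,0],[0,0,0],[0,0,0],[0,0,0],[0,0,0],[0,0,0],[0,0,0],[0,0,0],[0,0,0],[0,0,0],[0,0,0],[0,0,0],[0,0,0],[0,0,0],[0,0,0]],"gripper":[-1,-1,-1,-1,-1,-1,0,0,0,0,0,0,0,0,0,0]}' 30
python3 -c "
from h import *
to(500.5,252,111)"
```

```text
clock: 15.45
position: [645.2, 59.6, 214.2]
tcp_rot: [-0.001, 3.137, 0.001]
force: [0.7, 0.8, 0.2]
grip_width: 43.0
finger_force: 0.0
at [645.2  59.6 214.2] shift [145.1 192.3 102.6]
```

```bash
python3 -m creep '{"translation":[[145,192,0],[145,192,0],[145,192,0],[145,192,0],[145,192,0],[145,192,0],[145,192,0],[145,192,0],[145,192,0],[145,192,0]],"rot":[[0,0,0],[0,0,0],[0,0,0],[0,0,0],[0,0,0],[0,0,0],[0,0,0],[0,0,0],[0,0,0],[0,0,0]],"gripper":[0,0,0,0,0,0,0,0,0,0]}' 30
python3 -c "
from h import *
to(500.5,252,111)
from cell import eyes
f=eyes.grab_frame('top')
for c,a,m in blobs(blue(f),20,400): print(pt(f,*c,np.median(f['depth'][m])).round(0))
f=eyes.grab_frame('wrist')
for c,a,m in blobs(blue(f),60,9000): print('wrist',pt(f,*c,np.median(f['depth'][m])).round(1))
"
```

```text
clock: 16.45
position: [499.2, 250.7, 210.2]
tcp_rot: [0.002, 3.142, -0.001]
force: [-0.0, 0.1, -0.6]
grip_width: 42.8
finger_force: 0.0
at [499.2 250.7 210.2] shift [-1.3  1.3 99.2]
[ 885. -124.   20.]
[644.  58. 118.]
[636. 142.  97.]
[526. 546.  63.]
[ 479. -148.  170.]
[341. 128. 139.]
wrist [382.3 250.8 139.1]
wrist [497.8 435.9  52.4]
wrist [496.6 253.7 138.2]
wrist [576.3 342.9 133.7]
wrist [636.9  62.8 113.8]
```

```bash
python3 -m creep '{"translation":[[0,1,25],[0,1,50],[0,1,75],[0,1,92],[0,1,100],[0,1,100],[0,1,100],[0,1,100],[0,1,100],[0,1,100],[0,1,100],[0,1,100],[0,1,100]],"rot":[[0,0,0],[0,0,0],[0,0,0],[0,0,0],[0,0,0],[0,0,0],[0,0,0],[0,0,0],[0,0,0],[0,0,0],[0,0,0],[0,0,0],[0,0,0]],"gripper":[0,0,0,0,0,0,0,-1,-1,-1,-1,-1,-1]}' 35
python3 -c "
from h import *
to(653,-25,119)"
```

```text
clock: 17.85
position: [499.3, 253.0, 111.3]
tcp_rot: [-0.001, 3.14, 0.002]
force: [0.2, -0.7, 7.2]
grip_width: 23.0
finger_force: 34.4
at [499.3 253.  111.3] shift [-153.5 -278.    -7.8]
```

```bash
python3 -m creep '{"translation":[[0,0,-10],[0,0,-35],[0,0,-65],[0,0,-95],[0,0,-125],[0,0,-145],[-6,-11,-150],[-17,-31,-150],[-31,-56,-150],[-45,-81,-150],[-59,-107,-150],[-73,-132,-150],[-87,-158,-150],[-101,-183,-150],[-115,-208,-150],[-129,-234,-150],[-141,-256,-150],[-149,-270,-150],[-153,-278,-150],[-153,-278,-150]],"rot":[[0,0,0],[0,0,0],[0,0,0],[0,0,0],[0,0,0],[0,0,0],[0,0,0],[0,0,0],[0,0,0],[0,0,0],[0,0,0],[0,0,0],[0,0,0],[0,0,0],[0,0,0],[0,0,0],[0,0,0],[0,0,0],[0,0,0],[0,0,0]],"gripper":[-1,-1,-1,-1,-1,-1,-1,-1,-1,-1,-1,-1,-1,-1,-1,-1,-1,-1,-1,-1]}' 35
python3 -m creep '{"translation":[[0,0,10],[0,0,30],[0,0,55],[0,0,80],[0,0,105],[0,0,120],[0,0,129],[0,0,132],[0,0,132]],"rot":[[0,0,0],[0,0,0],[0,0,0],[0,0,0],[0,0,0],[0,0,0],[0,0,0],[0,0,0],[0,0,0]],"gripper":[-1,-1,-1,-1,-1,-1,-1,-1,-1]}' 35
python3 -c "
from h import *
to(653,-25,119)
from cell import eyes
f=eyes.grab_frame('side');cv2.imwrite('pics/s4.png',cv2.resize(f['image'][60:260,180:430],None,fx=3,fy=3))"
```

```text
clock: 19.85
position: [651.8, -26.2, 260.0]
tcp_rot: [-0.001, -3.141, 0.001]
force: [-0.7, -0.6, -0.4]
grip_width: 22.5
finger_force: 34.5
clock: 20.75
position: [652.0, -25.1, 128.7]
tcp_rot: [-0.001, 3.141, -0.0]
force: [-0.3, 0.6, -0.4]
grip_width: 22.7
finger_force: 34.5
at [652.  -25.1 128.7] shift [-1.   0.1  9.7]
```

View pics/s4.png

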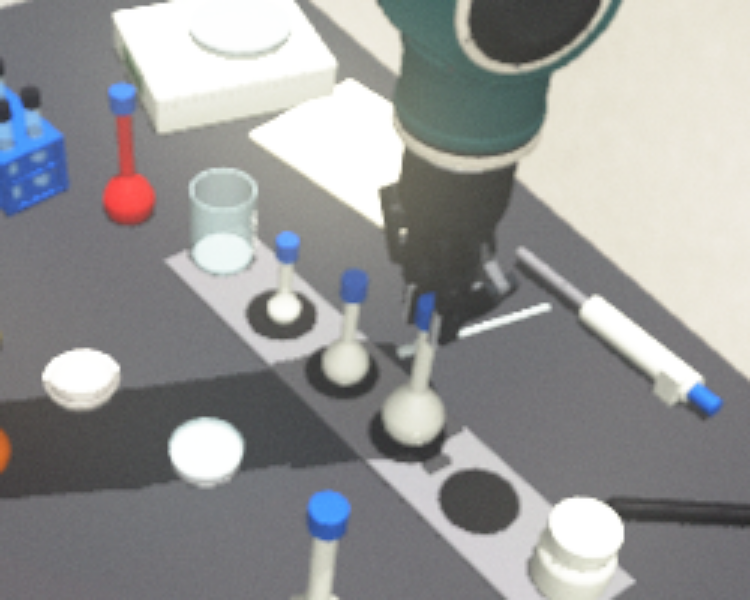

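Flask_50 hangs over the third pad (crop 412,420), with 10 and 25 standing. Setting it down.

```bash
python3 -m creep '{"translation":[[0,0,4],[0,0,7],[0,0,9],[0,0,10],[0,0,10],[0,0,10],[0,0,10],[0,0,10],[0,0,10],[0,0,10],[0,0,3],[0,0,-15],[0,0,-50],[0,0,-90],[0,0,-110],[0,0,-110]],"rot":[[0,0,0],[0,0,0],[0,0,0],[0,0,0],[0,0,0],[0,0,0],[0,0,0],[0,0,0],[0,0,0],[0,0,0],[0,0,0],[0,0,0],[0,0,0],[0,0,0],[0,0,0],[0,0,0]],"gripper":[-1,-1,-1,-1,-1,-1,0,0,0,0,0,0,0,0,0,0]}' 35
python3 -m creep '{"translation":[[174,-123,0],[174,-123,0],[174,-123,0],[174,-123,0],[174,-123,0],[174,-123,0],[174,-123,0],[174,-123,0],[174,-123,0]],"rot":[[0,0,0],[0,0,0],[0,0,0],[0,0,0],[0,0,0],[0,0,0],[0,0,0],[0,0,0],[0,0,0]],"gripper":[0,0,0,0,0,0,0,0,0]}' 35
python3 -c "
from h import *
to(478.5,-148,141)
from cell import eyes
f=eyes.grab_frame('top')
for c,a,m in blobs(blue(f),20,400): print(pt(f,*c,np.median(f['depth'][m])).round(0))
f=eyes.grab_frame('wrist')
for c,a,m in blobs(blue(f),60,9000): print('wrist',pt(f,*c,np.median(f['depth'][m])).round(1))
"
```

```text
clock: 22.4
position: [653.1, -25.6, 242.2]
tcp_rot: [-0.0, 3.136, 0.0]
force: [0.3, 0.3, -0.6]
grip_width: 42.6
finger_force: 0.0
clock: 23.3
position: [478.6, -147.7, 238.0]
tcp_rot: [0.003, -3.141, 0.001]
force: [-0.0, -0.2, -1.3]
grip_width: 42.9
finger_force: 0.0
at [ 478.6 -147.7  238. ] shift [ 0.  -0.2 97. ]
[ 885. -124.   19.]
[653. -26. 148.]
[645.  59. 117.]
[636. 142.  97.]
[587. 344. 139.]
[384. 249. 140.]
[341. 128. 140.]
wrist [ 475.5 -147.3  168.3]
wrist [631.9 136.6  87.1]
wrist [636.4  57.  114.4]
wrist [653.6 -33.3 146.5]
```

```bash
python3 -m creep '{"translation":[[0,0,25],[0,0,50],[0,0,75],[0,0,90],[0,0,97],[0,0,97],[0,0,97],[0,0,97],[0,0,97],[0,0,97],[0,0,97],[0,0,97],[0,0,97]],"rot":[[0,0,0],[0,0,0],[0,0,0],[0,0,0],[0,0,0],[0,0,0],[0,0,0],[0,0,0],[0,0,0],[0,0,0],[0,0,0],[0,0,0],[0,0,0]],"gripper":[0,0,0,0,0,0,0,-1,-1,-1,-1,-1,-1]}' 40
python3 -c "
from h import *
to(661,-109,149)"
```

```text
clock: 24.7
position: [478.6, -148.4, 142.2]
tcp_rot: [-0.001, 3.14, 0.0]
force: [-0.8, 0.5, 7.2]
grip_width: 25.0
finger_force: 38.9
at [ 478.6 -148.4  142.2] shift [-182.5   39.3   -6.4]
```

```bash
python3 -m creep '{"translation":[[0,0,-10],[0,0,-35],[0,0,-65],[0,0,-90],[0,0,-100],[-10,2,-100],[-25,5,-100],[-45,10,-100],[-68,15,-100],[-91,20,-100],[-114,24,-100],[-137,29,-100],[-158,34,-100],[-173,37,-100],[-180,38,-100],[-182,39,-100],[-182,39,-95],[-182,39,-80],[-182,39,-60],[-182,39,-40]],"rot":[[0,0,0],[0,0,0],[0,0,0],[0,0,0],[0,0,0],[0,0,0],[0,0,0],[0,0,0],[0,0,0],[0,0,0],[0,0,0],[0,0,0],[0,0,0],[0,0,0],[0,0,0],[0,0,0],[0,0,0],[0,0,0],[0,0,0],[0,0,0]],"gripper":[-1,-1,-1,-1,-1,-1,-1,-1,-1,-1,-1,-1,-1,-1,-1,-1,-1,-1,-1,-1]}' 40
python3 -m creep '{"translation":[[0,0,10],[0,0,17],[0,0,20],[0,0,20]],"rot":[[0,0,0],[0,0,0],[0,0,0],[0,0,0]],"gripper":[-1,-1,-1,-1]}' 40
python3 -c "
from h import *
to(661,-109,150)
from cell import eyes
f=eyes.grab_frame('side');cv2.imwrite('pics/s5.png',cv2.resize(f['image'][60:260,180:430],None,fx=3,fy=3))"
```

```text
clock: 26.7
position: [659.1, -109.3, 179.8]
tcp_rot: [0.0, -3.141, -0.0]
force: [0.1, -0.3, -1.5]
grip_width: 24.5
finger_force: 39.5
clock: 27.1
position: [659.9, -109.4, 161.4]
tcp_rot: [-0.001, 3.141, -0.0]
force: [0.4, -0.2, -0.6]
grip_width: 24.9
finger_force: 39.5
at [ 659.9 -109.4  161.4] shift [-1.1  0.4 11.4]
```

View pics/s5.png

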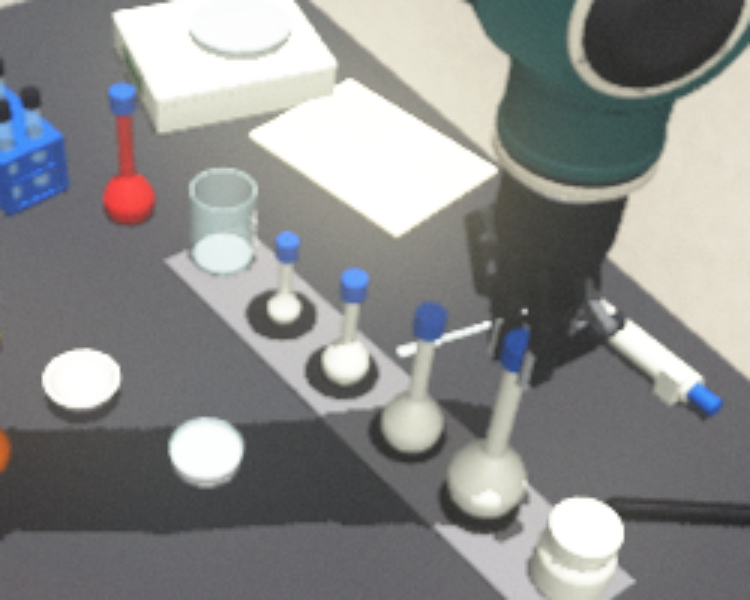

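The largest flask hangs over the last pad by the jar (crop 487,480), with the other three standing. Setting it down and retreating clear of the row.

```bash
python3 -m creep '{"translation":[[0,0,4],[0,0,8],[0,0,10],[0,0,11],[0,0,12],[0,0,12],[0,0,12],[0,0,12],[0,0,12],[0,0,12],[0,0,12],[0,0,5],[0,0,-15],[0,0,-50],[0,0,-90],[0,0,-110],[0,0,-110]],"rot":[[0,0,0],[0,0,0],[0,0,0],[0,0,0],[0,0,0],[0,0,0],[0,0,0],[0,0,0],[0,0,0],[0,0,0],[0,0,0],[0,0,0],[0,0,0],[0,0,0],[0,0,0],[0,0,0],[0,0,0]],"gripper":[-1,-1,-1,-1,-1,-1,-1,0,0,0,0,0,0,0,0,0,0]}' 40
python3 -m creep '{"translation":[[200,-130,0],[200,-130,0],[200,-130,0],[200,-130,0],[200,-130,0],[200,-130,0],[200,-130,0],[200,-130,0],[200,-130,0],[200,-130,0]],"rot":[[0,0,0],[0,0,0],[0,0,0],[0,0,0],[0,0,0],[0,0,0],[0,0,0],[0,0,0],[0,0,0],[0,0,0]],"gripper":[0,0,0,0,0,0,0,0,0,0]}' 40
python3 - <<'E'
from h import *
from cell import eyes
f=eyes.grab_frame('top')
for c,a,m in blobs(blue(f),20,400): print(pt(f,*c,np.median(f['depth'][m])).round(0))
cv2.imwrite('pics/t6.png',cv2.resize(f["image"][110:200,150:380],None,fx=3,fy=3))
E
```

```text
clock: 28.85
position: [661.0, -109.8, 275.2]
tcp_rot: [-0.0, 3.137, -0.001]
force: [-0.2, 1.1, -0.4]
grip_width: 42.2
finger_force: 0.0
clock: 29.85
position: [460.4, -238.9, 271.1]
tcp_rot: [0.002, -3.141, 0.0]
force: [-0.4, 0.1, 0.5]
grip_width: 42.8
finger_force: 0.0
[ 885. -124.   20.]
[ 660. -109.  178.]
[652. -26. 148.]
[644.  59. 118.]
[637. 142.  97.]
[587. 344. 139.]
[384. 249. 139.]
[341. 128. 140.]
```

View pics/t6.png

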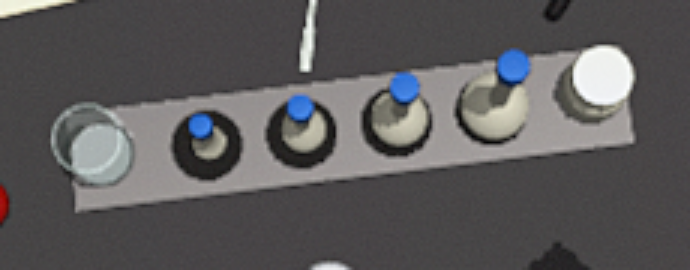

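All four stand centred and upright on their pads, within 2 mm, from smallest by the beaker (crop 92,145) to largest by the jar (600,80). The arm is clear.

```bash
python3 -c "
from cell import job
print(job.finish_job())"
```

```text
the job is handed in; nothing more can be done
None
```

The job is handed in at about 30 s on the clock: the four white flasks stand upright on the pads, smallest by the beaker to largest by the jar, each about 2 mm or less from its pad centre in the last top view, with no sign that the beaker or jar moved; the judge returned no verdict.

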